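# Cull the short pin, then close, pin and hold the press mould

## Task

First take the locking pin that is too short out of the wooden pin block and put it in the red reject tray. Then fold the blue lid of the press mould fully shut, push one of the two full-length pins straight down through the lid's hole until its flange sits on the lid, and finish while still gripping that pin and pressing it down, so that the mould stays squeezed shut against the spring under the pin. Leave the spare full-length pin in the block and do not knock the mug or the ink bottle about.

Things in the scene. Friction and masses are not known exactly. Their poses are not given: they have to be found in the camera images.
- mould: press mould, fixed to the table: aluminium base block 150 (x) x 120 (y) x 44 mm high with two round cavities; four small screwed feet at its sides reach to y = +-78. Origin: centre of its underside. x points from the pin-hole side (front) to the hinge (back), z up. The hinge axis runs along y at x = +80, z = 44 mm
- pin_hole (a point): pin hole's axis at the top face of the SHUT lid: mould frame x = -55, y = 0, z = 58 mm (fixed to the mould). The upright hole is 15 mm wide through lid and base. At its bottom a brass spring ejector, top 14 mm above the table, yields downward: it pushes the pin up with 3 N at first touch, 5 N when home (8 mm lower), so a pin let go rises 8 mm
- lid: blue lid plate, the upper half: 116 mm wide (y), no handle. Origin on the hinge axis, x towards the hinge, z out of its outer (upper) face: it lies at x = -155 to -9, z = 0 to 14 mm, pin hole at x = -135. The hinge is stiff (friction 0.3 N m, lid 0.22 kg): it stays at any angle; push it shut on its outer face, from behind and above
- lid_hinge (a joint): lid angle in rad: 0 shut flat on the base, grows as the lid's front edge rises; starts at 0.7 to 1.2
- pin_block: wooden block 175 (x) x 44 (y) x 24 mm high, fixed; three 15 mm wide holes at x = -60, 0 and +60 mm, 16 mm deep, in which the pins stand upright in any order. Origin: centre of its underside
- pin_a: full-length locking pin: steel shank 12 mm thick, 52 mm long with a tapered nose, then a flange 30 mm wide and 4 mm thick, then a red round knob 20 mm thick and 26 mm tall (82 mm overall). Origin at the nose tip, z along the pin up to the knob. Flange underside at z = 52, knob from z = 56 to 82 mm. When home in the mould its tip is 6 mm above the table. 40 g
- pin_b: second full-length locking pin, the same as pin_a
- pin_short: faulty pin, the same except that its shank is only 26 mm long with a blunt end, so in the block its knob stands 26 mm lower. Origin at the end of the shank. Flange underside at z = 26, knob from z = 30 to 56 mm. 40 g
- reject_tray: red plastic reject tray, open on top, fixed: 110 (x) x 90 (y) x 40 mm high, walls 4 mm, floor 4 mm. Origin: centre of its underside. Behind it, off the table's right edge at world x = 0.63, y = -0.08 m, a tall black lamp pole (30 mm thick, far higher than the arm) stands fixed: keep the arm clear of it
- mug: bystander: white mug with blue dots, 79 x 117 x 128 mm high, origin under its centre
- ink_bottle: bystander: square dark blue ink bottle with black cap, 44 x 44 x 56 mm high, origin under its centre
There are look-alikes about, which are no part of the job. What is shaped like the pin_short but orange is not meant.

How it is judged:
By the outcome, as a careful person would: the job done as asked, in the order asked, and still so for the second after the job is handed in, while the arm keeps its last pose, push and grip.
It also fails if it takes over 61 s, if anything falls off the work surface, if the arm or the gripper's body presses on something with over 40 N, if the wrist force passes 120 N, or if a joint passes its speed limit or range.

## Robot

A 6-joint arm with a two-finger parallel gripper is mounted at the origin on a cart in front of the work surface, level with it; the furniture and walls round the work are solid. World frame = base frame: x ahead of the robot, y to its left, z up, the work surface at z = 0. Lengths are in m, angles in degrees, forces in N, time in s.
With the tool pointing down it reaches from about 0.4 to 0.825 m from the base axis. Payload 7 kg.
Tool frame: the origin (TCP) lies at the very end of the fingers, on their centre line; the grasp point (between the pads) lies 19 mm behind it; z points along the fingers, y is the line along which they close (so a half turn about z gives the same grasp; the last joint's range is limited). The gripper opens to 88 mm and grips with 3 to 60 N. Pads are 19 mm wide; open, the fingers measure 130 mm over their backs; the gripper's body (78 mm by 193 mm) begins 47 mm behind the grasp point.
Start: joints at [80.22, 20.546, 0.682, 0, -70.136, -16.507], TCP at [0.299, 0.605, 0.227] pointing down, gripper open.
Joint ranges: [-176.03, 176.03], [-82.01, 121.73], [-58.28, 71.71], [-173.87, 95.51], [-174.79, -0.11], [-173.66, 173.66]. Speed limits (degrees/s): [136.94, 136.94, 172.46, 180, 180, 180].

## Interface

Orientations are given as [roll, pitch, yaw] about the fixed x, y, z axes, in that order (R = Rz(yaw) Ry(pitch) Rx(roll)).
In Python, from plant import r gives the robot as it stands. The module is installed in compiled form; this text tells all that it offers.
- The arm moves only by the tool jog_arm, never from a script. Its arguments are lists of equal length, an entry for each row: "travel": the shift along the tool's x, y, z each as a share of 50 cm, from -1 to 1, a list of three; "dr": the turn, a rotation vector about the tool's x, y, z each as a share of 360 degrees, from -1 to 1, a list of three; "claw": the opening, from 0 (shut) to 1 (fully open). A call has exactly 10 rows; each row is the pose to reach, as a shift and turn from the pose commanded when the call began, along the tool's axes at that moment, turning the shorter way round; what a row does not reach only later rows make up. A row lasts 1/8 s, in which the tool goes at most 62.5 mm and 10.7 degrees, less where a joint would pass 70% of its speed; a pose out of reach is approached as far as the arm can. A call with a number of a shift or a turn outside -1 to 1 is refused whole. A call with a gripper value outside its range is refused whole. The fingers move at their own pace and stop on an object; "newtons" is the grip in N (left out, the last holds). Time passes only in rows, so rows that repeat a pose let the fingers close, or fill a call up. It gives the time, the measured TCP pose, the force, the opening and the grip force at its end, in the units of the state.
- r.get_state(): the state, without advancing time (a new reading comes with each control period).
- r.capture(name): name is "scene" or "top"; returns a dict with "pixels" (420x560x3 uint8, red, green, blue), "range_z" (420x560 float32, m along the optical axis (not along the pixel's ray), 0 where there is no reading), "fx", "fy", "cx", "cy" (pixels), "position" and "attitude" of the camera in the world. Camera axes: x right, y up, looking along -z (the intrinsics and any distortion apply to the point x, -y, -z); pixel columns grow to the right and rows downward; lengths in m; the calibration is good to about 2 mm. A picture is of the moment at which its call begins.
- r.close_job(): hands the job in; it is judged then, once.
Trained networks look in the newest picture that a camera, given by its name, has taken for a name from the list of things; names that differ only in an ending like _2 or _b are one class to them, and where a whole thing is asked for, a point or a joint stands for the part that bears it (a point fixed in the world has none). Each returns a list of dicts, best first, with "conf" (0 to 1); they miss things now and then, are a little off and sometimes report something else, mostly with a low value. They report only what shows in the picture. A call takes as long as a camera call. They do not tell look-alikes from the thing itself.
- r.boxes_of(name, camera): "extent" ([left, top, right, bottom] in pixels, round what is visible of it).
- r.regions_of(name, camera): "pixels" (420x560 bool, what is visible of it) and "extent" ([left, top, right, bottom] in pixels, round what is visible of it).
- r.tip_of(name, camera): "at" ([column, row] in pixels: a listed point, or the origin of a listed thing).
The state is a dict: "time_s": time; "joints": joint angles; "qd": joint speeds; "joint_torque": joint torques, N m; "tcp_pos": TCP position; "eef_rot": TCP orientation; "contact_force": force on the tool from outside, world axes, zero at the start; "moment": the same for the moment, N m; "gripper_width": finger opening in m; "gripper_force": force on a finger pad.
Only numpy, scipy, OpenCV 4.12 (cv2) and the standard library are available. Lean on these libraries where they do the work, as an engineer would, in place of code of your own. Each camera call takes 0.05 s, during which the arm holds its last target. There are 200 camera calls.

## Working session

There is one attempt and no reset: what is moved stays moved. The work goes in short steps, Python scripts to look and compute and a tool call to move; the robot and the scene stay as the last step left them, time stands still between calls to the robot, and variables do not carry over. Pictures are saved under pics/ and viewed, at most 10 in all, crops included, and the job is handed in when it is done.

Besides the shell and the picture viewer there is one more tool, called as name(argument=value, ...), one argument or row to a line, values as JSON. jog_arm: Moves the arm, as the interface text tells. Its arguments: {"type":"object","properties":{"travel":{"type":"array"},"dr":{"type":"array"},"claw":{"type":"array"},"newtons":{"type":"number"}},"required":["travel","dr","claw"]}

```bash
mkdir -p pics
cat > h.py <<'E'
import numpy as np, cv2
from plant import r
from scipy.spatial.transform import Rotation as R
def att(c):
    a=np.array(c["attitude"],float)
    if a.shape==(3,3): return a
    return R.from_euler('xyz',a,degrees=True).as_matrix() if a.size==3 else R.from_quat(a).as_matrix()
def cloud(c):
    v,u=np.mgrid[0:420,0:560]; z=c["range_z"]
    P=np.stack([(u-c["cx"])/c["fx"]*z,-(v-c["cy"])/c["fy"]*z,-z],-1)
    W=P@att(c).T+np.array(c["position"]); W[z==0]=np.nan
    return W
def save(c,n): cv2.imwrite("pics/"+n,c["pixels"][:,:,::-1])
E
python3 - <<'E'
from h import *
for n in ("scene","top"):
    c=r.capture(n); save(c,n+"0.png"); W=cloud(c)
    print(n,c["position"],c["attitude"],c["fx"],c["fy"],c["cx"],c["cy"],[k for k in c])
    np.savez("/tmp/"+n,W=W,p=c["pixels"])
    for t in ["mould","lid","pin_block","pin_a","pin_short","reject_tray","mug","ink_bottle"]:
        for d in r.regions_of(t,n)[:4]:
            w=W[d["pixels"]]; print(t,round(d["conf"],2),np.round(d["extent"]),np.round(np.nanmedian(w,0),3),np.round(np.nanpercentile(w,2,0),3),np.round(np.nanpercentile(w,98,0),3))
print(r.get_state())
E
```

```text
scene [0.03621059 0.66286598 0.54764874] [  57.36891579   -0.65761557 -128.67878308] 462.5156767965963 462.5156767965963 279.4867784848324 211.81872360352565 ['pixels', 'range_z', 'fx', 'fy', 'cx', 'cy', 'position', 'attitude']
mould 0.58 [274. 176. 384. 286.] [0.508 0.163 0.045] [0.45  0.084 0.005] [0.601 0.204 0.158]
lid 0.68 [280. 177. 369. 224.] [0.505 0.183 0.149] [0.493 0.049 0.039] [0.648 0.202 0.161]
lid 0.39 [248. 182. 268. 211.] [0.726 0.158 0.035] [0.711 0.096 0.001] [0.828 0.177 0.059]
pin_block 0.77 [248. 282. 302. 358.] [0.424 0.352 0.024] [0.384 0.316 0.002] [0.515 0.374 0.03 ]
pin_a 0.77 [269. 291. 290. 330.] [0.41  0.353 0.069] [0.401 0.339 0.027] [0.422 0.362 0.092]
pin_a 0.55 [253. 268. 276. 307.] [0.469 0.341 0.066] [0.46  0.309 0.023] [0.53  0.351 0.092]
pin_a 0.44 [274. 176. 387. 287.] [0.508 0.162 0.045] [0.45  0.082 0.004] [0.601 0.204 0.159]
pin_short 0.8 [242. 262. 257. 282.] [0.525 0.329 0.052] [0.518 0.315 0.027] [0.536 0.336 0.066]
pin_short 0.65 [321. 282. 335. 313.] [0.412 0.256 0.038] [0.404 0.241 0.004] [0.425 0.264 0.058]
reject_tray 0.63 [380. 211. 
[... 1822 characters left out ...]
0.174 0.059]
{'time_s': 0.9, 'joints': array([ 8.02177926e+01,  2.05429401e+01,  6.81661254e-01, -5.92436662e-04,
       -7.01369903e+01, -1.65065497e+01]), 'qd': array([-0.01645878,  0.00521465, -0.01211132,  0.01163403, -0.079969  ,
        0.07995462]), 'joint_torque': array([-2.28630768e-05, -5.82358253e+01,  2.93296587e+01,  7.00215653e+00,
        1.24569898e-02, -3.33985793e-05]), 'tcp_pos': array([0.2989594 , 0.60514603, 0.22659574]), 'eef_rot': array([-1.79998499e+02,  1.02600923e-03, -2.62889584e+01]), 'contact_force': array([ 0.12798841,  0.14096902, -0.27663916]), 'moment': array([ 0.02428031,  0.02302026, -0.01118248]), 'gripper_force': 0.0, 'gripper_width': 0.08753772138953901}
```

Run:
```python
import numpy as np,cv2
a=cv2.imread("pics/scene0.png");b=cv2.imread("pics/top0.png")
im=np.hstack([cv2.resize(a[150:380,190:470],None,fx=1.4,fy=1.4),cv2.resize(b[110:340,145:425],None,fx=1.4,fy=1.4)])
cv2.imwrite("pics/both.png",im)
c=cv2.resize(a[240:370,230:350],(560,600),interpolation=cv2.INTER_CUBIC);cv2.imwrite("pics/crop.png",c)
for n in("scene","top"):
    d=np.load(f"/tmp/{n}.npz");W=d["W"];p=d["p"].astype(int)
    red=(p[...,0]>1.6*p[...,1])&(p[...,0]>1.6*p[...,2])&(p[...,0]>70)
    for nm,q,zt in(("p1",(.413,.349),.092),("p2",(.472,.336),.092),("p3",(.53,.325),.066),("or1",(.416,.251),.056),("or2",(.448,.433),.056)):
        m=(np.hypot(W[...,0]-q[0],W[...,1]-q[1])<.022)&(abs(W[...,2]-zt)<.006)
        w=W[m]
        print(n,nm,len(w),np.round((w.min(0)+w.max(0))/2,4) if len(w) else 0, np.round(w.mean(0),4) if len(w) else 0, p[m].mean(0).round() if len(w) else 0)
    # mould top, lid upper
    m=(abs(W[...,2]-.044)<.004)&(W[...,0]>.4)&(W[...,0]<.64)&(W[...,1]>.04)&(W[...,1]<.24)
    print("mould",cv2.minAreaRect(W[m][:,:2].astype(np.float32)*1000))
    m=(W[...,2]>.06)&(W[...,0]>.44)&(W[...,0]<.64)&(W[...,1]>.04)&(W[...,1]<.22); w=W[m]
    print("lid",cv2.minAreaRect(w[:,:2].astype(np.float32)*1000), np.round(w[w[:,2].argmax()],3))
    m=(abs(W[...,2]-.024)<.004)&(W[...,0]>.36)&(W[...,0]<.58)&(abs(W[...,1]-.335)<.06)
    print("block",cv2.minAreaRect(W[m][:,:2].astype(np.float32)*1000))
```

```text
scene p1 128 [0.4137 0.3489 0.0898] [0.4126 0.3503 0.0904] [208.  65.  55.]
scene p2 110 [0.4735 0.3379 0.0895] [0.4718 0.3389 0.0902] [210.  74.  61.]
scene p3 94 [0.5322 0.3275 0.0633] [0.5301 0.3279 0.0641] [204.  67.  56.]
scene or1 114 [0.4161 0.2518 0.0544] [0.4152 0.2531 0.0561] [226. 143.  72.]
scene or2 1 [0.4414 0.4286 0.0512] [0.4414 0.4286 0.0512] [166. 134.  93.]
mould ((531.2960815429688, 140.84060668945312), (161.98863220214844, 123.97631072998047), 2.0524423122406006)
lid ((550.09814453125, 142.439453125), (115.13750457763672, 118.3023910522461), 2.5566093921661377) [0.504 0.104 0.162]
block ((469.4264831542969, 338.39385986328125), (45.04087829589844, 169.8742218017578), 79.41460418701172)
top p1 76 [0.4146 0.3501 0.0902] [0.4146 0.35   0.0897] [173.  43.  38.]
top p2 78 [0.473  0.3388 0.0897] [0.4731 0.3385 0.0899] [169.  41.  36.]
top p3 70 [0.5324 0.328  0.0638] [0.532  0.3278 0.0637] [168.  41.  36.]
top or1 75 [0.4172 0.2522 0.0561] [0.4168 0.2524 0.0559] [206. 106.  47.]
top or2 73 [0.4484 0.4372 0.0554] [0.4484 0.4365 0.056 ] [207. 107.  48.]
mould ((526.63720703125, 142.17987060546875), (150.52783203125, 119.59539794921875), 2.5969181060791016)
lid ((551.4419555664062, 143.03604125976562), (116.31857299804688, 116.1562728881836), 2.5687949657440186) [0.506 0.094 0.164]
block ((473.80059814453125, 339.14935302734375), (45.01461410522461, 175.25730895996094), 79.43290710449219)
```

View pics/both.png

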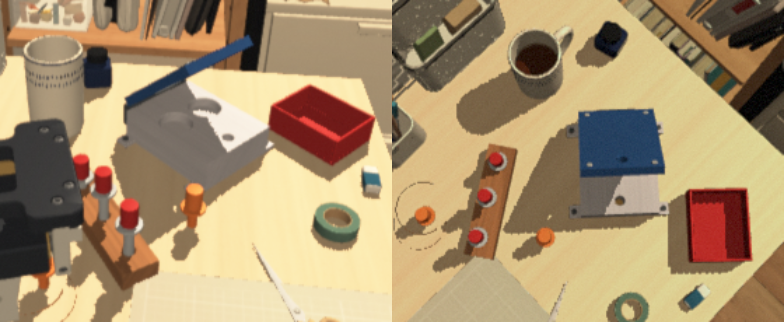

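View pics/crop.png

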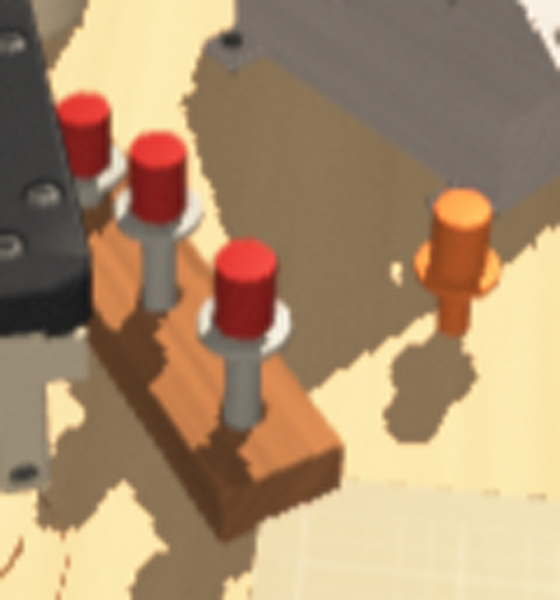

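Candidates for the short pin (scene pixels): the red knob at (250,272) in the block with its top at z≈0.064, the orange one at (328,297), and another orange at top (168,267). The full pins are red at (280,310) and (264,287) with tops at 0.090. The crop shows the far red pin in the block standing lower than the other two, so that is pin_short. The orange ones aren't meant. The tray is at scene (418,240), and the lid is open about 44°.

jog_arm(
  travel=[
    [0.663,0.29,0.1],
    [0.663,0.29,0.1],
    [0.663,0.29,0.1],
    [0.663,0.29,0.1],
    [0.663,0.29,0.1],
    [0.663,0.29,0.214],
    [0.663,0.29,0.214],
    [0.663,0.29,0.214],
    [0.663,0.29,0.214],
    [0.663,0.29,0.214],
  ],
  dr=[
    [0,0,-0.0442],
    [0,0,-0.0442],
    [0,0,-0.0442],
    [0,0,-0.0442],
    [0,0,-0.0442],
    [0,0,-0.0442],
    [0,0,-0.0442],
    [0,0,-0.0442],
    [0,0,-0.0442],
    [0,0,-0.0442],
  ],
  claw=[0.55,0.55,0.55,0.55,0.55,0.55,0.55,0.55,0.55,0.55],
  newtons=25,
)

```text
time_s: 2.15
tcp_pos: [0.5319, 0.33, 0.121]
eef_rot: [-179.9, -0.1, -10.3]
contact_force: [-0.9, -1.2, -0.1]
gripper_width: 0.048
gripper_force: 0.0
```

jog_arm(
  travel=[
    [0,0,0.08],
    [0,0,0.158],
    [0,0,0.158],
    [0,0,0.158],
    [0,0,0.158],
    [0,0,0.158],
    [0,0,0.158],
    [0,0,0.158],
    [0,0,0.08],
    [0,0,0.0],
  ],
  dr=[
    [0,0,0],
    [0,0,0],
    [0,0,0],
    [0,0,0],
    [0,0,0],
    [0,0,0],
    [0,0,0],
    [0,0,0],
    [0,0,0],
    [0,0,0],
  ],
  claw=[0.55,0.55,0.55,0.55,0,0,0,0,0,0],
  newtons=25,
)

```text
time_s: 3.4
tcp_pos: [0.5316, 0.328, 0.1199]
eef_rot: [179.9, 0.1, -10.4]
contact_force: [0.7, 0.7, 0.2]
gripper_width: 0.0193
gripper_force: 24.9
```

jog_arm(
  travel=[
    [0,0,-0.12],
    [0,0,-0.24],
    [-0.01,0.1,-0.25],
    [-0.064,0.703,-0.25],
    [-0.064,0.703,-0.25],
    [-0.064,0.703,-0.25],
    [-0.064,0.703,-0.25],
    [-0.064,0.703,-0.25],
    [-0.064,0.703,-0.25],
    [-0.064,0.703,-0.25],
  ],
  dr=[
    [0,0,0],
    [0,0,0],
    [0,0,0],
    [0,0,0],
    [0,0,0],
    [0,0,0],
    [0,0,0],
    [0,0,0],
    [0,0,0],
    [0,0,0],
  ],
  claw=[0,0,0,0,0,0,0,0,0,0],
)

```text
time_s: 4.65
tcp_pos: [0.4373, -0.0118, 0.2448]
eef_rot: [-180.0, -0.0, -10.4]
contact_force: [0.3, -0.8, -0.7]
gripper_width: 0.0195
gripper_force: 24.9
```

jog_arm(
  travel=[
    [0,0,0.12],
    [0,0,0.24],
    [0,0,0.34],
    [0,0,0.398],
    [0,0,0.398],
    [0,0,0.398],
    [0,0,0.398],
    [0,0,0.398],
    [0,0,0.3],
    [0,0,0.2],
  ],
  dr=[
    [0,0,0],
    [0,0,0],
    [0,0,0],
    [0,0,0],
    [0,0,0],
    [0,0,0],
    [0,0,0],
    [0,0,0],
    [0,0,0],
    [0,0,0],
  ],
  claw=[0,0,0,0,0,0.5,0.5,0.5,0.5,0.5],
)

```text
time_s: 5.9
tcp_pos: [0.4368, -0.0119, 0.1462]
eef_rot: [180.0, 0.0, -10.4]
contact_force: [1.3, -0.6, -0.2]
gripper_width: 0.0438
gripper_force: 0.0
```

Run:
```python
from h import *
c=r.capture("scene"); a=c["pixels"][:,:,::-1]
W=cloud(c)
m=(abs(W[...,0]-.437)<.055)&(abs(W[...,1]+.012)<.045)&(W[...,2]<.035)
print(np.round(r.get_state()["tcp_pos"],3))
cv2.imwrite("pics/s1.png",cv2.resize(a[150:380,190:470],None,fx=2,fy=2))
```

```text
[ 0.441 -0.011  0.153]
```

View pics/s1.png

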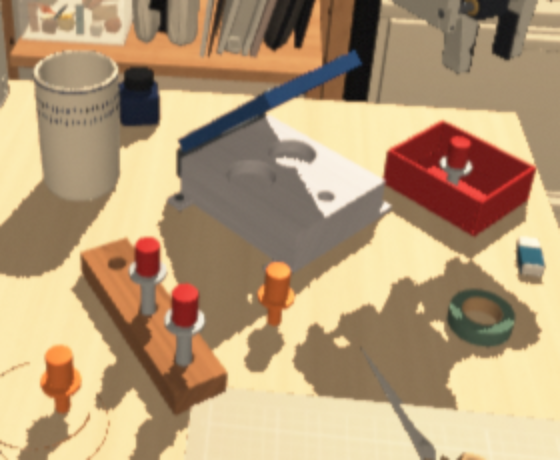

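Scene pixels: the short pin stands in the red tray at about (420,235), and the two full pins are still in the block. Next, the lid.

jog_arm(
  travel=[
    [0,0,-0.12],
    [0,0,-0.19],
    [0.127,-0.337,-0.19],
    [0.127,-0.337,-0.19],
    [0.127,-0.337,-0.19],
    [0.127,-0.337,-0.19],
    [0.127,-0.337,-0.12],
    [0.127,-0.337,-0.05],
    [0.127,-0.337,-0.05],
    [0.127,-0.337,-0.05],
  ],
  dr=[
    [0,0,0],
    [0,0,0],
    [0,0,0],
    [0,0,0],
    [0,0,0],
    [0,0,0],
    [0,0,0],
    [0,0,0],
    [0,0,0],
    [0,0,0],
  ],
  claw=[0,0,0,0,0,0,0,0,0,0],
)

```text
time_s: 7.2
tcp_pos: [0.5306, 0.1426, 0.1713]
eef_rot: [-179.9, -0.1, -10.4]
contact_force: [-0.4, 0.5, 0.8]
gripper_width: 0.0007
gripper_force: 0.0
```

jog_arm(
  travel=[
    [0,0,0.03],
    [0,0,0.06],
    [0,0,0.09],
    [0,0,0.12],
    [0,0,0.145],
    [0,0,0.17],
    [0,0,0.19],
    [0,0,0.205],
    [0,0,0.215],
    [0,0,0.221],
  ],
  dr=[
    [0,0,0],
    [0,0,0],
    [0,0,0],
    [0,0,0],
    [0,0,0],
    [0,0,0],
    [0,0,0],
    [0,0,0],
    [0,0,0],
    [0,0,0],
  ],
  claw=[0,0,0,0,0,0,0,0,0,0],
)

```text
time_s: 8.45
tcp_pos: [0.5299, 0.1426, 0.0588]
eef_rot: [180.0, 0.0, -10.4]
contact_force: [-1.1, 0.1, 2.4]
gripper_width: 0.0002
gripper_force: 1.0
```

Continue gently by about 3 mm to press it flat.

jog_arm(
  travel=[
    [0,0,0.001],
    [0,0,0.002],
    [0,0,0.003],
    [0,0,0.004],
    [0,0,0.005],
    [0,0,0.005],
    [0,0,0.005],
    [0,0,0.005],
    [0,0,0.005],
    [0,0,0.005],
  ],
  dr=[
    [0,0,0],
    [0,0,0],
    [0,0,0],
    [0,0,0],
    [0,0,0],
    [0,0,0],
    [0,0,0],
    [0,0,0],
    [0,0,0],
    [0,0,0],
  ],
  claw=[0,0,0,0,0,0,0,0,0,0],
)

```text
time_s: 9.7
tcp_pos: [0.5303, 0.1428, 0.0582]
eef_rot: [-180.0, -0.1, -10.3]
contact_force: [-6.2, -0.1, 14.3]
gripper_width: 0.0001
gripper_force: 7.3
```

jog_arm(
  travel=[
    [0,0,-0.1],
    [0,0,-0.206],
    [-0.183,-0.365,-0.206],
    [-0.183,-0.365,-0.206],
    [-0.183,-0.365,-0.206],
    [-0.183,-0.365,-0.206],
    [-0.183,-0.365,-0.206],
    [-0.183,-0.365,-0.206],
    [-0.183,-0.365,-0.206],
    [-0.183,-0.365,-0.206],
  ],
  dr=[
    [0,0,0],
    [0,0,0],
    [0,0,0],
    [0,0,0],
    [0,0,0],
    [0,0,0],
    [0,0,0],
    [0,0,0],
    [0,0,0],
    [0,0,0],
  ],
  claw=[0,0,0,0.55,0.55,0.55,0.55,0.55,0.55,0.55],
)

```text
time_s: 10.95
tcp_pos: [0.4732, 0.3379, 0.1597]
eef_rot: [-180.0, -0.0, -10.4]
contact_force: [0.4, 0.5, 0.3]
gripper_width: 0.048
gripper_force: 0.0
```

Run:
```python
from h import *
print(np.round(r.get_state()["tcp_pos"],4))
ims=[]
for n in("scene","top"):
    c=r.capture(n);W=cloud(c);p=c["pixels"]
    ims.append(p[110:380,190:470,::-1])
    m=(abs(W[...,2]-.058)<.006)&(W[...,0]>.43)&(W[...,0]<.61)&(W[...,1]>.07)&(W[...,1]<.215)
    w=W[m]; print(n,"lid",len(w),cv2.minAreaRect(w[:,:2].astype(np.float32)*1000)); 
    A=np.c_[w[:,:2]-[.53,.142],np.ones(len(w))];print(np.linalg.lstsq(A,w[:,2],rcond=None)[0])
    for q in((.473,.3386),(.4145,.3498)):
        m=(np.hypot(W[...,0]-q[0],W[...,1]-q[1])<.022)&(abs(W[...,2]-.09)<.005);w=W[m]
        if len(w): print(n,len(w),np.round((w.min(0)+w.max(0))/2,4))
    for d in r.tip_of("pin_hole",n)[:2]:
        u,v=d["at"]; ray=att(c)@np.array([(u-c["cx"])/c["fx"],-(v-c["cy"])/c["fy"],-1]); o=np.array(c["position"])
        print("hole",d["conf"],d["at"],np.round(o+ray*(.058-o[2])/ray[2],4))
cv2.imwrite("pics/s2.png",cv2.resize(np.hstack(ims),None,fx=1.4,fy=1.4))
```

```text
[0.4732 0.3379 0.1597]
scene lid 3075 ((527.8456420898438, 140.71258544921875), (156.21682739257812, 119.66942596435547), 2.8474740982055664)
[ 0.0049662  -0.00928188  0.05898024]
scene 115 [0.4721 0.3383 0.0891]
scene 136 [0.4138 0.3491 0.0889]
hole 0.81 [352.0, 241.1] [0.4744 0.1384 0.058 ]
top lid 3768 ((529.3516845703125, 142.12442016601562), (155.51402282714844, 116.0518569946289), 2.5759406089782715)
[-0.00216448  0.00176014  0.05786468]
top 20 [0.4769 0.3421 0.0895]
top 79 [0.4145 0.3504 0.0892]
hole 0.85 [306.3, 251.4] [0.4737 0.1422 0.058 ]
```

View pics/s2.png

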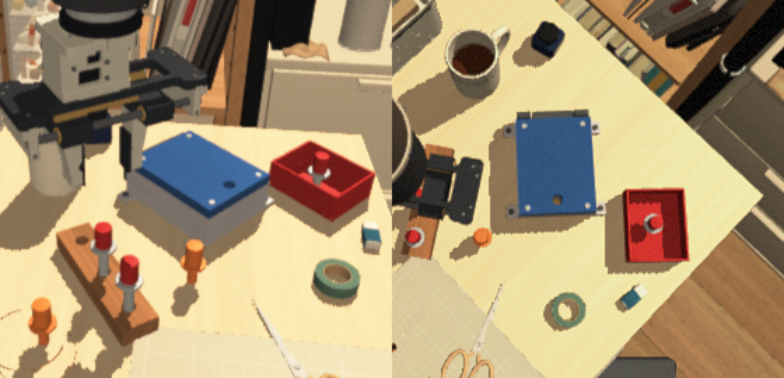

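Both views show the lid flat and shut (hole at scene crop (229,184)), with the mug and bottle untouched. Next, grip the middle full-length pin.

jog_arm(
  travel=[
    [0,0,0.09],
    [0,0,0.17],
    [0,0,0.189],
    [0,0,0.189],
    [0,0,0.189],
    [0,0,0.189],
    [0,0,0.189],
    [0,0,0.189],
    [0,0,0.1],
    [0,0,0.0],
  ],
  dr=[
    [0,0,0],
    [0,0,0],
    [0,0,0],
    [0,0,0],
    [0,0,0],
    [0,0,0],
    [0,0,0],
    [0,0,0],
    [0,0,0],
    [0,0,0],
  ],
  claw=[0.55,0.55,0.55,0.55,0,0,0,0,0,0],
  newtons=45,
)

```text
time_s: 12.4
tcp_pos: [0.4724, 0.3381, 0.1599]
eef_rot: [179.9, 0.1, -10.4]
contact_force: [0.6, 0.6, -0.4]
gripper_width: 0.0191
gripper_force: 45.0
```

jog_arm(
  travel=[
    [0.0,0.05,-0.05],
    [0.0715,0.389,-0.05],
    [0.0715,0.389,-0.05],
    [0.0715,0.389,-0.05],
    [0.0715,0.389,-0.05],
    [0.0715,0.389,0],
    [0.0715,0.389,0],
    [0.0715,0.389,0],
    [0.0715,0.389,0],
    [0.0715,0.389,0],
  ],
  dr=[
    [0,0,0],
    [0,0,0],
    [0,0,0],
    [0,0,0],
    [0,0,0],
    [0,0,0],
    [0,0,0],
    [0,0,0],
    [0,0,0],
    [0,0,0],
  ],
  claw=[0,0,0,0,0,0,0,0,0,0],
)

```text
time_s: 13.65
tcp_pos: [0.4732, 0.1413, 0.1601]
eef_rot: [-180.0, -0.0, -10.4]
contact_force: [-0.8, 0.2, 0.1]
gripper_width: 0.0187
gripper_force: 45.0
```

Run:
```python
from h import *
print(r.get_state()["tcp_pos"],r.get_state()["eef_rot"])
ims=[]
def proj(c,P):
    q=att(c).T@(np.array(P)-c["position"]); return np.array([c["cx"]+c["fx"]*q[0]/-q[2], c["cy"]-c["fy"]*q[1]/-q[2]])
for n in("scene","top"):
    c=r.capture(n);W=cloud(c);p=c["pixels"]
    u,v=proj(c,(.472,.14,.08)).astype(int); print(n,u,v,"tip pred",proj(c,(.472,.14,.1025)),"hole pred",proj(c,(.4717,.1397,.058)))
    k=p[v-55:v+45,u-50:u+50,::-1]; cv2.imwrite(f"pics/z_{n}.png",k); ims.append(cv2.resize(k,None,fx=4,fy=4,interpolation=cv2.INTER_CUBIC)); print("crop origin",u-50,v-55)
    m=(np.hypot(W[...,0]-.472,W[...,1]-.14)<.012)&(W[...,2]>.098)&(W[...,2]<.155); w=W[m]
    if len(w): print("shank pts",len(w),np.round(w.mean(0),4),np.round(w.min(0),4),np.round(w.max(0),4))
    for d in r.tip_of("pin_hole",n)[:1]: print("hole",d)
    for d in r.tip_of("pin_a",n)[:3]: print("pin",d)
cv2.imwrite("pics/s3.png",np.hstack(ims))
```

```text
[0.47318165 0.14130488 0.1600565 ] [-1.79967925e+02 -3.09651502e-02 -1.03520568e+01]
scene 353 231 tip pred [354.81827931 221.34229961] hole pred [352.58487365 242.05278117]
crop origin 303 176
shank pts 154 [0.471  0.1438 0.129 ] [0.4666 0.1369 0.104 ] [0.4793 0.1475 0.1507]
hole {'at': [351.0, 245.5], 'conf': 0.84}
pin {'at': [282.8, 336.6], 'conf': 0.7}
pin {'at': [352.3, 219.9], 'conf': 0.57}
top 307 250 tip pred [308.40833507 249.6421466 ] hole pred [307.50504947 252.35787145]
crop origin 257 195
```

View pics/s3.png

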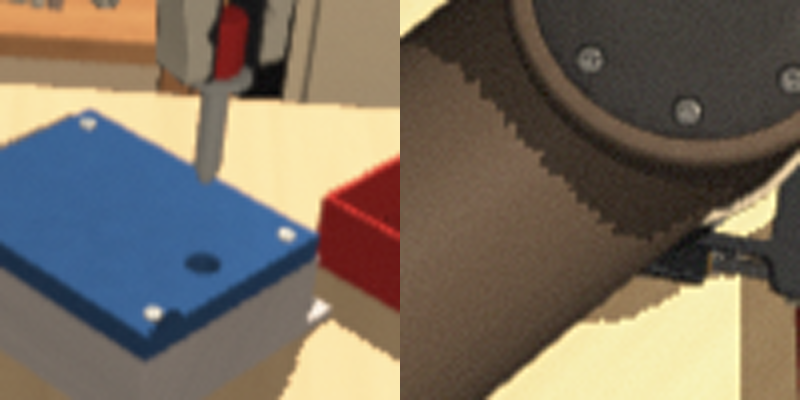

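Run:
```python
from h import *
c=r.capture("scene"); ct=r.capture("top")
def ray(c,uv,z):
    d=att(c)@np.array([(uv[0]-c["cx"])/c["fx"],-(uv[1]-c["cy"])/c["fy"],-1]);o=np.array(c["position"]);return o+d*(z-o[2])/d[2]
def proj(c,P):
    q=att(c).T@(np.array(P)-c["position"]); return np.array([c["cx"]+c["fx"]*q[0]/-q[2], c["cy"]-c["fy"]*q[1]/-q[2]])
def hole(c,p,z,name):
    g=p.astype(float).sum(2)/3; u,v=np.round(proj(c,(.472,.14,z))).astype(int)
    win=g[v-9:v+10,u-10:u+11]; bg=np.percentile(win,65); wt=np.clip(bg*.8-win,0,None)
    _,l,st,ce=cv2.connectedComponentsWithStats((wt>0).astype(np.uint8))
    k=1+st[1:,4].argmax(); wt=wt*(l==k); V,U=np.mgrid[v-9:v+10,u-10:u+11]
    uv=((U*wt).sum()/wt.sum(),(V*wt).sum()/wt.sum()); b=st[k]
    bc=(u-10+b[0]+(b[2]-1)/2,v-9+b[1]+(b[3]-1)/2)
    print(name,np.round(uv,2),b,np.round(ray(c,uv,z),4),"bbox",np.round(ray(c,bc,z),4))
hole(c,c["pixels"],.058,"scene lid")
hole(ct,np.load("/tmp/top.npz")["p"],.044,"top base")
hole(c,np.load("/tmp/scene.npz")["p"],.044,"scene base")
# shank mid per row in scene: gray vs lid/background via range
z=c["range_z"]; W=cloud(c); rows=[]
for v in range(198,222):
    m=(np.hypot(W[v,:,0]-.473,W[v,:,1]-.141)<.02)&(W[v,:,2]>.1)&(W[v,:,2]<.148); us=np.flatnonzero(m)
    if len(us)>3: rows.append((v,us.min(),us.max()))
rows=np.array(rows); print(rows[::4].tolist())
mid=rows[:,1:].mean(1); pred=np.array([min((proj(c,(.4730,.1408,zz)) for zz in np.arange(.1,.15,.001)),key=lambda q:abs(q[1]-v))[0] for v in rows[:,0]])
print("col shank minus vertical at (.4730,.1408):",np.round((mid-pred)[::3],2), "mm/px",1000*np.linalg.norm(W[210,mid.astype(int)[0]]-c["position"])/c["fx"])
print(r.get_state()["tcp_pos"])
```

```text
scene lid [353.38 241.5 ] [ 7  6  9  6 40] [0.472  0.1373 0.058 ] bbox [0.4724 0.1379 0.058 ]
top base [299.38 249.48] [ 0  0  8 18 83] [0.4794 0.1563 0.044 ] bbox [0.473  0.1539 0.044 ]
scene base [344.68 252.22] [ 0  2 10 17 87] [0.4715 0.1582 0.044 ] bbox [0.4762 0.1488 0.044 ]
[[200, 353, 360], [204, 353, 359], [208, 353, 359], [212, 352, 358], [216, 352, 358], [220, 353, 356]]
col shank minus vertical at (.4730,.1408): [-0.12 -0.26  0.1  -0.05 -0.2   0.21  0.05] mm/px 1.720221068162336
[0.47296756 0.14087164 0.15959173]
```

The enlarged scene crop shows the held pin hanging upright, tip at (206,184), with the lid hole below it at (203,263). It needs to move about 2 mm in -x/-y.

jog_arm(
  travel=[
    [-0.002,0.004,0.02],
    [-0.002,0.004,0.05],
    [-0.002,0.004,0.076],
    [-0.002,0.004,0.076],
    [-0.002,0.004,0.076],
    [-0.002,0.004,0.076],
    [-0.002,0.004,0.076],
    [-0.002,0.004,0.076],
    [-0.002,0.004,0.076],
    [-0.002,0.004,0.076],
  ],
  dr=[
    [0,0,0],
    [0,0,0],
    [0,0,0],
    [0,0,0],
    [0,0,0],
    [0,0,0],
    [0,0,0],
    [0,0,0],
    [0,0,0],
    [0,0,0],
  ],
  claw=[0,0,0,0,0,0,0,0,0,0],
)

```text
time_s: 15.3
tcp_pos: [0.4717, 0.1391, 0.1216]
eef_rot: [-180.0, -0.0, -10.4]
contact_force: [-0.9, -0.2, -0.7]
gripper_width: 0.0189
gripper_force: 45.0
```

Run:
```python
from h import *
c=r.capture("scene");s=r.get_state();print(s["tcp_pos"],s["contact_force"])
k=c["pixels"][205:255,325:385,::-1]
cv2.imwrite("pics/s4.png",cv2.resize(k,None,fx=10,fy=10,interpolation=cv2.INTER_CUBIC))
```

```text
[0.47162877 0.13912121 0.12157864] [ 0.24704215 -0.72311114  0.26531004]
```

View pics/s4.png

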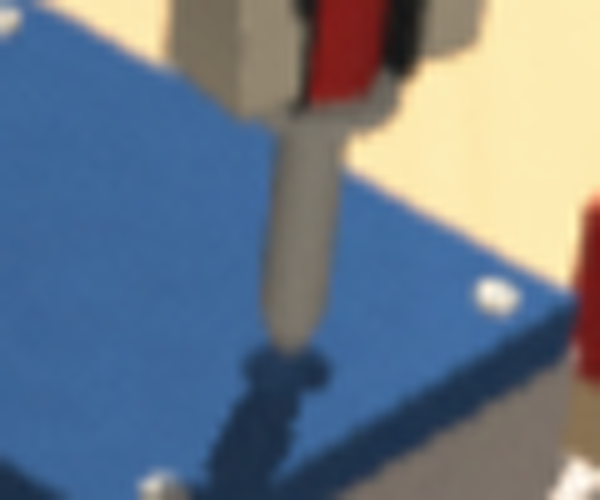

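The tip at (288,350) is right over the hole, which spans columns 245–330. Descend gently and watch the force.

jog_arm(
  travel=[
    [-0.0005,0.001,0.004],
    [-0.0005,0.001,0.008],
    [-0.0005,0.001,0.012],
    [-0.0005,0.001,0.016],
    [-0.0005,0.001,0.02],
    [-0.0005,0.001,0.024],
    [-0.0005,0.001,0.028],
    [-0.0005,0.001,0.028],
    [-0.0005,0.001,0.028],
    [-0.0005,0.001,0.028],
  ],
  dr=[
    [0,0,0],
    [0,0,0],
    [0,0,0],
    [0,0,0],
    [0,0,0],
    [0,0,0],
    [0,0,0],
    [0,0,0],
    [0,0,0],
    [0,0,0],
  ],
  claw=[0,0,0,0,0,0,0,0,0,0],
)

```text
time_s: 16.6
tcp_pos: [0.4713, 0.1387, 0.1076]
eef_rot: [-180.0, -0.0, -10.4]
contact_force: [-0.1, 0.2, -0.1]
gripper_width: 0.0192
gripper_force: 45.0
```

jog_arm(
  travel=[
    [0,0,0.008],
    [0,0,0.016],
    [0,0,0.024],
    [0,0,0.032],
    [0,0,0.04],
    [0,0,0.048],
    [0,0,0.056],
    [0,0,0.064],
    [0,0,0.064],
    [0,0,0.064],
  ],
  dr=[
    [0,0,0],
    [0,0,0],
    [0,0,0],
    [0,0,0],
    [0,0,0],
    [0,0,0],
    [0,0,0],
    [0,0,0],
    [0,0,0],
    [0,0,0],
  ],
  claw=[0,0,0,0,0,0,0,0,0,0],
)

```text
time_s: 17.85
tcp_pos: [0.4714, 0.1387, 0.0756]
eef_rot: [-180.0, -0.0, -10.4]
contact_force: [0.3, 0.1, -1.4]
gripper_width: 0.019
gripper_force: 45.0
```

Free so far. Now press against the spring to home (TCP ≈ 0.0635).

jog_arm(
  travel=[
    [0,0,0.004],
    [0,0,0.008],
    [0,0,0.012],
    [0,0,0.016],
    [0,0,0.019],
    [0,0,0.022],
    [0,0,0.0245],
    [0,0,0.0255],
    [0,0,0.0255],
    [0,0,0.0255],
  ],
  dr=[
    [0,0,0],
    [0,0,0],
    [0,0,0],
    [0,0,0],
    [0,0,0],
    [0,0,0],
    [0,0,0],
    [0,0,0],
    [0,0,0],
    [0,0,0],
  ],
  claw=[0,0,0,0,0,0,0,0,0,0],
)

```text
time_s: 19.1
tcp_pos: [0.4715, 0.1388, 0.0636]
eef_rot: [-180.0, -0.0, -10.3]
contact_force: [-2.8, -0.3, 12.9]
gripper_width: 0.0188
gripper_force: 45.0
```

jog_arm(
  travel=[
    [0,0,0.001],
    [0,0,0.0015],
    [0,0,0.0015],
    [0,0,0.0015],
    [0,0,0.0015],
    [0,0,0.0015],
    [0,0,0.0015],
    [0,0,0.0015],
    [0,0,0.0015],
    [0,0,0.0015],
  ],
  dr=[
    [0,0,0],
    [0,0,0],
    [0,0,0],
    [0,0,0],
    [0,0,0],
    [0,0,0],
    [0,0,0],
    [0,0,0],
    [0,0,0],
    [0,0,0],
  ],
  claw=[0,0,0,0,0,0,0,0,0,0],
)

```text
time_s: 20.35
tcp_pos: [0.4716, 0.1387, 0.0635]
eef_rot: [-180.0, -0.1, -10.3]
contact_force: [-6.1, -1.4, 19.8]
gripper_width: 0.0189
gripper_force: 45.0
```

Run:
```python
from h import *
c=r.capture("scene");s=r.get_state();print(s["tcp_pos"],s["contact_force"])
k=c["pixels"][170:350,230:470,::-1]
cv2.imwrite("pics/s5.png",cv2.resize(k,None,fx=3.3,fy=3.3,interpolation=cv2.INTER_CUBIC))
```

```text
[0.47156011 0.13873696 0.06350985] [-6.10372167 -1.9594666  21.65138829]
```

View pics/s5.png

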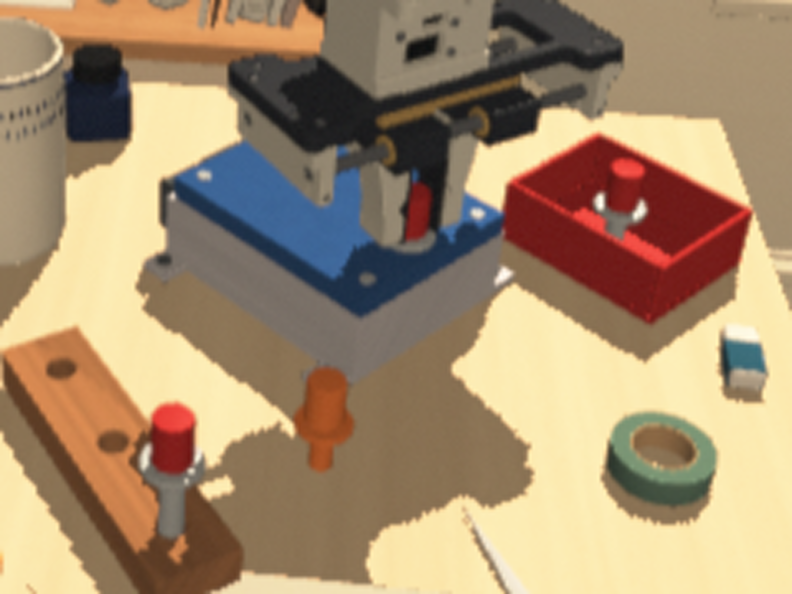

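The flange sits flat on the lid at (415,240) with about 20 N pressing it down. The short pin is in the tray at (625,190), and the spare is still in the block at (172,470).

```bash
python3 -c "
from plant import r
print(r.close_job())"
```

```text
the job is handed in; nothing more can be done
None
```

I handed the job in after about 20 s of robot time: the short pin is in the reject tray, the lid is shut, and a full-length pin is home with its flange on the lid, still gripped and pressed down with about 20 N. The spare is still in the block, and I saw no sign the mug or ink bottle were touched; the hand-in returned no verdict.

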